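# Fire the spring hammer at the sample bottle

## Task

On the bench stand two spring-hammer test stands; one has a sample bottle in its cradle, the other is empty. On the stand with the bottle, swing the lever back by its upright post until the catch holds it and let go, then press the round trigger pad down so that the hammer flies home against the bottle. Leave the lever of the empty stand at rest.

Things in the scene. Friction and masses are not known exactly. Their poses are not given: they have to be found in the camera images.
- stand: Stand holding the white, blue-capped bottle (48 mm across, top 95 mm up, cradle at +100, +40 mm). Plate 280 (x) by 235 mm (y -110 to 125), fixed. Origin: pivot axis at bench height, z up. The steel lever (238 by 20 mm, top 58 mm up) turns level; at rest it lies along x, black post at -x, hammer head at +x. A like stand with no bottle, pivot 380 mm or more to left or right: not to be used.
- lever (a joint): Lever angle, stand with the bottle: 0 = at rest, head against the bottle; grows as the post swings to the stand's +y (clockwise from above). Catch holds it at about 0.95; stop at 1.12. A spring pulls it to 0: 2 N at the post at rest, 5 N at 0.95, up to 10 N crossing the catch's ramp (0.5 to 0.9). Push to 1.0-1.1, let go: it stays at 0.95.
- lever_post (a point): Centre of the upright black post (18 mm across, from 58 to 98 mm over the bench) on the lever, 110 mm from the pivot: at the stand's (-110, 0) mm at rest, about (-64, 90) mm when cocked. Push it from its -y side or pinch it from above; fingertips 60 mm or more over the bench clear all else near it.
- trigger (a joint): How far the trigger is pressed (m): 0 = up, 0.012 = fully down. The catch lets go at about 0.006 to 0.008. A spring brings it up again; pressing takes 2 to 6 N.
- trigger_top (a point): Centre of the top of the round dark steel trigger pad (32 mm across, top 56 mm over the bench), at the stand's (0, 100) mm, outside the lever's sweep. Press straight down.
- spare_lever (a joint): Angle of the same lever on the empty stand, 0 = at rest; it must stay there.

How it is judged:
By the outcome, as a careful person would: the job done as asked, in the order asked, and still so for the second after the job is handed in, with the robot touching nothing.
It also fails if it takes over 48 s, if anything falls off the work surface, if the arm or the gripper's body presses on something with over 40 N, if the wrist force passes 120 N, or if a joint passes its speed limit or range.

## Robot

A 6-joint arm with a two-finger parallel gripper is mounted at the origin on the work surface. World frame = base frame: x ahead of the robot, y to its left, z up, the work surface at z = 0. Lengths are in m, angles in rad, forces in N, time in s.
With the tool pointing down it reaches from about 0.3 to 0.875 m from the base axis. Payload 6.4 kg.
Tool frame: the origin (TCP) lies between the finger pads; the fingertips stand 17 mm ahead of it and the grasp point (between the pads) lies 2 mm behind it (ctrl.nose_length is the distance from the TCP to the fingertips, in m); z points along the fingers, y is the direction in which the jaws open and shut (so a half turn about z gives the same grasp; the last joint's range is limited). The gripper opens to 88 mm and grips with 3 to 60 N. Pads are 18 mm wide; open, the fingers measure 123 mm over their backs; the gripper's body (75 mm by 187 mm) begins 45 mm behind the grasp point.
Start: joints at [-1.333, 0.181, 1.607, -0, 1.354, -0.206], TCP at [0.247, -0.519, 0.256] pointing down, gripper open.
Joint ranges: [-2.99, 2.99], [-0.89, 2.07], [0.3, 2.58], [-1.14, 4.28], [0, 2.63], [-3.12, 3.12]. Speed limits (rad/s): [2.57, 2.57, 3.01, 3.14, 3.14, 3.14].

## Interface

Orientations are given as a unit quaternion [w, x, y, z].
In Python, from workcell import ctrl, vision, ticket, spotter gives the robot as it stands. The module is installed in compiled form; this text tells all that it offers.
- The arm moves only by the tool drive_tool, never from a script. Its argument "increments" is a list of rows, each a list of 3 entries, a list of its own where there are three numbers: the opening, from -1 (shut) to 1 (fully open), then the shift along the tool's x, y, z each as a share of 0.2 m, from -1 to 1, then the turn about the tool's z as a share of pi rad, from -1 to 1. In form: [[claw, [dx, dy, dz], yaw], ...]. A call has 1 to 8 rows; each row shifts and turns the pose as measured when the row begins, along the tool's axes as they then stand; what a row does not reach is not made up. A row lasts 1/12 s, in which the tool goes at most 41.7 mm and 7.16 degrees, less where a joint would pass 70% of its speed; a pose out of reach is approached as far as the arm can. A call with a number of a shift or a turn outside -1 to 1 is refused whole. A call with a gripper value outside its range is refused whole. The fingers move at their own pace and stop on an object; "grip_force" is the grip in N (left out, the last holds). Time passes only in rows, so rows that do not move let the fingers close. It gives the time, the measured TCP pose, the force and the opening at its end, in the units of the state.
- ctrl.observe(): the state, without advancing time (a new reading comes with each control period).
- vision.snapshot(name): name is "side" or "top" or "wrist"; returns the picture (420x560x3 uint8, red, green, blue); there is no depth.
- vision.camera_info(name): a dict with "mtx" (3x3 intrinsics, pixels), "camera_from_world" (4x4, takes a point from world to camera coordinates). Camera axes: x right, y up, looking along -z (the intrinsics and any distortion apply to the point x, -y, -z); pixel columns grow to the right and rows downward; lengths in m; the calibration is good to about 2 mm. A picture is of the moment at which its call begins: read the wrist's pose just before it. camera_info takes no time and is no camera call; for the wrist camera it gives the pose at the moment of the call.
- ticket.finish_job(): hands the job in, once; it reports no verdict.
Trained networks look in the newest picture that a camera, given by its name, has taken for a name from the list of things; names that differ only in an ending like _2 or _b are one class to them, and where a whole thing is asked for, a point or a joint stands for the part that bears it (a point fixed in the world has none). Each returns a list of dicts, best first, with "conf" (0 to 1); they miss things now and then, are a little off and sometimes report something else, mostly with a low value. They report only what shows in the picture. A call takes as long as a camera call.
- spotter.look_for(label, camera): "position" ([x, y, z] in m, in the coordinates of the camera as it stood for that picture, good to about 4 mm: the middle of the surface that is visible of it).
- spotter.pinpoint(label, camera): "position" ([x, y, z] in m, in the coordinates of the camera as it stood for that picture, good to about 4 mm: a listed point, or the origin of a listed thing).
The state is a dict: "t": time; "joints": joint angles; "joint_vel": joint speeds; "joint_efforts": joint torques, N m; "tool_pos": TCP position; "tcp_rot": TCP orientation; "force": force on the tool from outside, world axes, zero at the start; "moment": the same for the moment, N m; "finger_gap": opening from 0.0 (shut) to 1.0 (fully open).
Only numpy, scipy, OpenCV 4.12 (cv2) and the standard library are available. Lean on these libraries where they do the work, as an engineer would, in place of code of your own. Each camera call takes 0.05 s, during which the arm holds its last target. There are 200 camera calls.

## Working session

There is one attempt and no reset: what is moved stays moved. The work goes in short steps, Python scripts to look and compute and a tool call to move; the robot and the scene stay as the last step left them, time stands still between calls to the robot, and variables do not carry over. Pictures are saved under pics/ and viewed, about 8 in all and at most 12, crops included, and the job is handed in when it is done.

Besides the shell and the picture viewer there is one more tool, called by a JSON object that holds its "api" and its "payload", one argument or row to a line. drive_tool: Moves the arm, as the interface text tells. Its arguments: {"type":"object","properties":{"increments":{"type":"array","items":{"type":"array"}},"grip_force":{"type":"number"}},"required":["increments"]}

```bash
mkdir -p pics; cat > h.py <<'E'
import numpy as np, cv2
from workcell import ctrl, vision, ticket, spotter
def toW(cam,p):
    T=np.linalg.inv(vision.camera_info(cam)["camera_from_world"]); return (T@np.r_[p,1])[:3]
def pts(cam,labels):
    for l in labels:
        for f in ("pinpoint","look_for"):
            try:
                for d in getattr(spotter,f)(l,cam)[:3]: print(cam,f,l,round(d["conf"],2),toW(cam,d["position"]).round(4))
            except Exception as e: print(l,f,e)
def snap(cam,n):
    im=vision.snapshot(cam); cv2.imwrite(f"pics/{n}.png",im[:,:,::-1]); return im
def st():
    s=ctrl.observe(); print({k:np.round(s[k],4).tolist() for k in ("t","tool_pos","tcp_rot","force","finger_gap","joints")})
E
python3 - <<'E'
from h import *
st()
a=snap("top","top0"); pts("top",["stand","lever_post","trigger_top"])
b=snap("side","side0"); pts("side",["stand","lever_post","trigger_top"])
E
```

```text
{'t': 0.0, 'tool_pos': [0.2468, -0.5188, 0.2548], 'tcp_rot': [-0.0009, 0.9755, 0.2201, -0.0], 'force': [-0.2733, -0.8582, -0.3712], 'finger_gap': 1.0042, 'joints': [-1.3333, 0.1816, 1.6079, -0.0, 1.3538, -0.2063]}
top pinpoint stand 0.73 [ 0.5969  0.2309 -0.0031]
top pinpoint stand 0.4 [0.61   0.3342 0.0576]
top look_for stand 0.83 [0.5955 0.2312 0.0161]
top pinpoint lever_post 0.92 [0.4874 0.2427 0.0781]
top look_for lever_post 0.92 [0.6007 0.234  0.0544]
top pinpoint trigger_top 0.57 [0.6093 0.3346 0.0613]
top look_for trigger_top 0.85 [0.5992 0.3193 0.0431]
side pinpoint stand 0.64 [0.5985 0.2361 0.0008]
side look_for stand 0.87 [0.5904 0.273  0.0138]
side pinpoint lever_post 0.65 [0.4892 0.239  0.0793]
side look_for lever_post 0.55 [0.585  0.2374 0.0611]
side pinpoint trigger_top 0.56 [0.6078 0.3276 0.057 ]
side look_for trigger_top 0.72 [0.5951 0.3215 0.0429]
side look_for trigger_top 0.34 [0.5833 0.2371 0.0584]
```

View pics/top0.png

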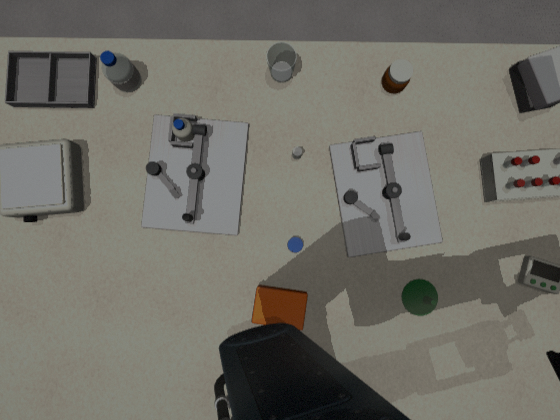

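View pics/side0.png

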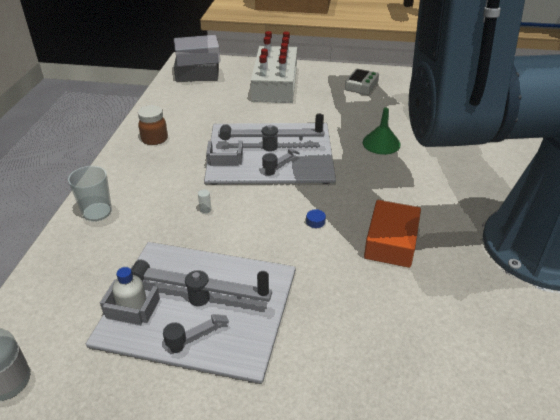

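{"api": "drive_tool", "payload": {
  "increments": [
    [1, [0.14, -0.15, 0], 0],
    [1, [0.14, -0.15, 0], 0],
    [1, [0.14, -0.15, 0], 0],
    [1, [0.14, -0.15, 0], 0],
    [1, [0.14, -0.15, 0], 0],
    [1, [0.14, -0.15, 0], 0],
    [1, [0.14, -0.15, 0], 0],
    [1, [0.14, -0.15, 0], 0]
  ]
}}

```text
t: 1.37
tool_pos: [0.3455, -0.2057, 0.2537]
tcp_rot: [0.001, 0.977, 0.214, 0.0]
force: [0.5, -0.3, 0.6]
finger_gap: 0.997
```

{"api": "drive_tool", "payload": {
  "increments": [
    [1, [0.14, -0.15, 0], 0],
    [1, [0.14, -0.15, 0], 0],
    [1, [0.14, -0.15, 0], 0],
    [1, [0.14, -0.15, 0], 0],
    [1, [0.14, -0.15, 0], 0],
    [1, [0.14, -0.15, 0], 0],
    [1, [0.14, -0.15, 0], 0],
    [1, [0.14, -0.15, 0], 0]
  ]
}}

```text
t: 2.03
tool_pos: [0.4479, 0.1121, 0.2564]
tcp_rot: [0.004, 0.977, 0.213, 0.005]
force: [1.2, 0.1, 0.0]
finger_gap: 1.0
```

{"api": "drive_tool", "payload": {
  "increments": [
    [1, [0, 0, 0], 0.04],
    [1, [0, 0, 0], 0.04],
    [1, [0, 0, 0], 0.04],
    [1, [0, 0, 0], 0.04],
    [1, [0, 0, 0], 0]
  ]
}}

```text
t: 2.45
tool_pos: [0.4485, 0.1233, 0.2568]
tcp_rot: [0.001, 0.999, -0.037, 0.007]
force: [-0.6, 0.7, 0.2]
finger_gap: 1.0
```

```bash
python3 - <<'E'
from h import *
st()
a=snap("wrist","w0"); pts("wrist",["stand","lever_post","trigger_top"])
a=snap("top","t1"); pts("top",["stand","lever_post","trigger_top"])
E
```

```text
{'t': 2.45, 'tool_pos': [0.4485, 0.1233, 0.2568], 'tcp_rot': [0.0015, 0.9993, -0.0367, 0.0067], 'force': [-0.6411, 0.6881, 0.214], 'finger_gap': 1.0004, 'joints': [0.0147, -0.0817, 1.8791, -0.0038, 1.3311, 1.6598]}
wrist pinpoint stand 0.61 [ 5.978e-01  2.346e-01 -2.000e-04]
wrist look_for stand 0.73 [0.5706 0.2305 0.0177]
wrist pinpoint lever_post 0.94 [0.488  0.2444 0.0839]
wrist look_for lever_post 0.81 [0.5715 0.2353 0.0559]
wrist pinpoint trigger_top 0.91 [0.6028 0.3329 0.0563]
wrist look_for trigger_top 0.77 [0.593  0.3216 0.0406]
top pinpoint stand 0.74 [ 0.5993  0.2321 -0.0031]
top look_for stand 0.95 [0.6457 0.2297 0.0113]
top look_for stand 0.2 [0.6332 0.2325 0.0582]
top look_for lever_post 0.68 [0.6363 0.2334 0.0571]
top pinpoint trigger_top 0.69 [0.6108 0.335  0.059 ]
top look_for trigger_top 0.64 [0.5975 0.3239 0.0438]
top look_for trigger_top 0.28 [0.6444 0.2335 0.0143]
```

View pics/w0.png

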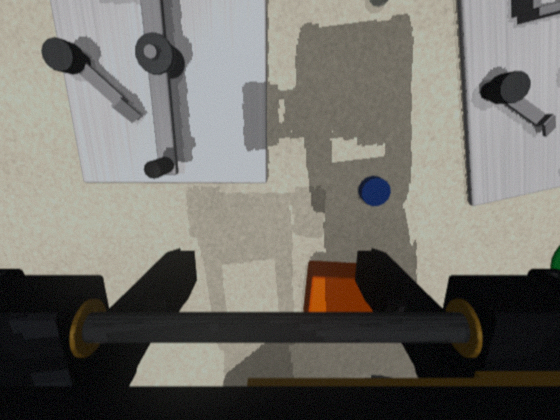

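{"api": "drive_tool", "payload": {
  "increments": [
    [1, [0.04, -0.15, 0], 0],
    [1, [0.04, -0.15, 0], 0],
    [1, [0.04, -0.15, 0], 0],
    [1, [0.03, -0.12, 0], 0],
    [1, [0, 0, 0], 0],
    [1, [0, 0, 0], 0]
  ]
}}

```text
t: 3.65
tool_pos: [0.4885, 0.2379, 0.2568]
tcp_rot: [0.002, 0.999, -0.036, 0.007]
force: [-0.4, -0.0, 0.2]
finger_gap: 0.998
```

{"api": "drive_tool", "payload": {
  "increments": [
    [1, [0, -0.01, 0.2], 0],
    [1, [0, -0.01, 0.2], 0],
    [1, [0, 0, 0.2], 0],
    [1, [0, 0, 0.13], 0],
    [1, [0, 0, 0.05], 0],
    [1, [0, 0, 0], 0]
  ]
}}

```text
t: 4.15
tool_pos: [0.4934, 0.238, 0.0993]
tcp_rot: [0.002, 0.999, -0.036, 0.011]
force: [-0.0, 0.6, 0.3]
finger_gap: 1.0
```

```bash
python3 - <<'E'
from h import *
st()
a=snap("wrist","w1"); pts("wrist",["lever_post"])
b=snap("side","s1"); pts("side",["lever_post"])
E
```

```text
{'t': 4.15, 'tool_pos': [0.4934, 0.238, 0.0993], 'tcp_rot': [0.0015, 0.9993, -0.0364, 0.0112], 'force': [-0.0253, 0.6215, 0.3479], 'finger_gap': 0.9999, 'joints': [0.2376, 0.3058, 1.8043, -0.0106, 1.0108, 1.8868]}
wrist pinpoint lever_post 0.84 [0.4955 0.2454 0.0815]
wrist pinpoint lever_post 0.34 [0.6001 0.2342 0.0047]
wrist look_for lever_post 0.66 [0.5712 0.2404 0.0665]
side look_for lever_post 0.94 [0.6171 0.2363 0.0624]
side look_for lever_post 0.16 [0.5926 0.3158 0.0414]
```

View pics/s1.png

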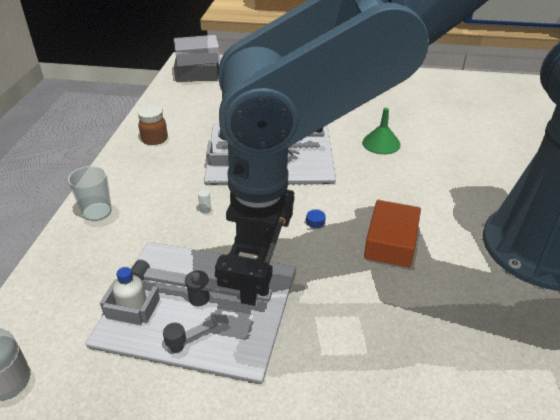

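{"api": "drive_tool", "payload": {
  "increments": [
    [1, [-0.02, -0.015, 0.06], 0],
    [1, [0, 0, 0.02], 0],
    [-1, [0, 0, 0], 0],
    [-1, [0, 0, 0], 0],
    [-1, [0, 0, 0], 0],
    [-1, [0, 0, 0], 0],
    [-1, [0, 0, 0], 0],
    [-1, [0, 0, 0], 0]
  ],
  "grip_force": 15
}}

```text
t: 5.12
tool_pos: [0.4956, 0.2444, 0.0901]
tcp_rot: [-0.001, 0.999, -0.036, 0.019]
force: [0.1, -1.0, 0.5]
finger_gap: 0.572
```

```bash
python3 - <<'E'
from h import *
st()
b=snap("wrist","w2")
E
```

```text
{'t': 5.1167, 'tool_pos': [0.4956, 0.2444, 0.0901], 'tcp_rot': [-0.0008, 0.9992, -0.0355, 0.019], 'force': [0.0524, -1.0354, 0.5096], 'finger_gap': 0.5719, 'joints': [0.2483, 0.321, 1.8075, -0.0109, 0.9763, 1.8961]}
```

View pics/w2.png

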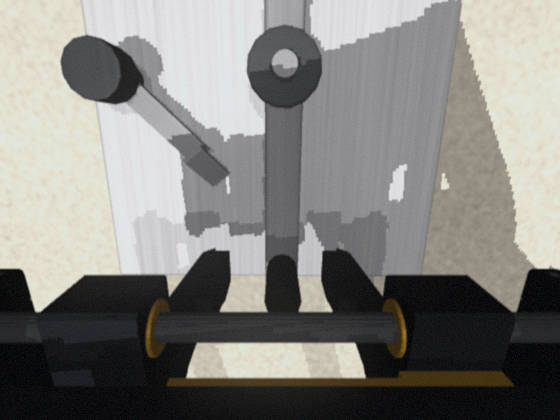

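{"api": "drive_tool", "payload": {
  "increments": [
    [-1, [-0.04, 0, 0.03], 0],
    [-1, [-0.01, 0, 0.01], 0],
    [-1, [0, 0, 0], 0],
    [-1, [0, 0, 0], 0],
    [-1, [0, 0, 0], 0]
  ]
}}

```text
t: 5.58
tool_pos: [0.4846, 0.2446, 0.0808]
tcp_rot: [-0.0, 0.999, -0.035, 0.019]
force: [0.1, -1.7, 1.7]
finger_gap: 0.199
```

{"api": "drive_tool", "payload": {
  "increments": [
    [-1, [0.01, -0.07, 0], 0.022],
    [-1, [0.01, -0.07, 0], 0.022],
    [-1, [0.015, -0.07, 0], 0.022],
    [-1, [0.018, -0.07, 0], 0.022]
  ],
  "grip_force": 25
}}

```text
t: 5.92
tool_pos: [0.5011, 0.2939, 0.0807]
tcp_rot: [0.002, 0.984, -0.18, 0.014]
force: [-3.5, -4.6, 3.6]
finger_gap: 0.194
```

{"api": "drive_tool", "payload": {
  "increments": [
    [-1, [0.026, -0.073, 0], 0.02],
    [-1, [0.03, -0.073, 0], 0.02],
    [-1, [0.035, -0.07, 0], 0.02],
    [-1, [0.04, -0.067, 0], 0.02]
  ]
}}

```text
t: 6.25
tool_pos: [0.535, 0.3268, 0.0779]
tcp_rot: [0.016, 0.951, -0.308, -0.001]
force: [-10.6, 0.8, 8.3]
finger_gap: 0.199
```

```bash
python3 - <<'E'
from h import *
st()
b=snap("wrist","w3"); 
E
```

```text
{'t': 6.25, 'tool_pos': [0.535, 0.3268, 0.0779], 'tcp_rot': [0.0164, 0.9514, -0.3076, -0.0013], 'force': [-10.5612, 0.8121, 8.3497], 'finger_gap': 0.1987, 'joints': [0.3706, 0.5114, 1.5634, -0.0268, 1.0897, 2.5796]}
```

View pics/w3.png

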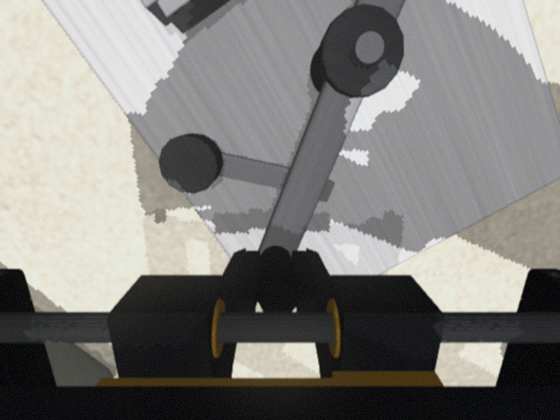

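{"api": "drive_tool", "payload": {
  "increments": [
    [-1, [0.025, -0.05, -0.02], 0.01],
    [-1, [0.03, -0.05, -0.01], 0.01],
    [-1, [0.015, -0.03, 0], 0.0]
  ]
}}

```text
t: 6.55
tool_pos: [0.5554, 0.3385, 0.0771]
tcp_rot: [0.022, 0.939, -0.342, -0.01]
force: [-26.5, -13.4, 35.8]
finger_gap: 0.197
```

{"api": "drive_tool", "payload": {
  "increments": [
    [-1, [-0.005, 0.03, -0.03], 0]
  ]
}}

```text
t: 6.63
tool_pos: [0.5474, 0.3343, 0.0793]
tcp_rot: [0.025, 0.939, -0.343, -0.014]
force: [-4.2, -0.0, -32.2]
finger_gap: 0.198
```

{"api": "drive_tool", "payload": {
  "increments": [
    [0, [0, 0, 0], 0],
    [0, [0, 0, 0], 0],
    [0, [0, 0, 0], 0],
    [0, [0, 0, 0], 0]
  ]
}}

```text
t: 6.97
tool_pos: [0.5427, 0.3329, 0.076]
tcp_rot: [0.028, 0.939, -0.342, -0.019]
force: [0.1, -0.6, 0.4]
finger_gap: 0.476
```

```bash
python3 - <<'E'
from h import *
st()
b=snap("wrist","w4"); pts("wrist",["lever_post","trigger_top"])
E
```

```text
{'t': 6.9667, 'tool_pos': [0.5427, 0.3329, 0.076], 'tcp_rot': [0.0285, 0.9389, -0.3424, -0.0188], 'force': [0.0854, -0.6463, 0.37], 'finger_gap': 0.4755, 'joints': [0.3725, 0.5552, 1.5017, -0.0196, 1.1506, 2.6513]}
wrist pinpoint lever_post 0.6 [0.5423 0.3298 0.0783]
wrist look_for lever_post 0.95 [0.5834 0.2684 0.062 ]
wrist pinpoint trigger_top 0.87 [0.6072 0.3315 0.0587]
wrist look_for trigger_top 0.93 [0.5985 0.3239 0.0592]
```

View pics/w4.png

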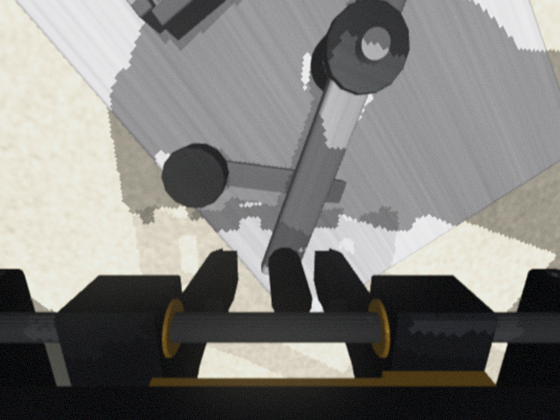

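{"api": "drive_tool", "payload": {
  "increments": [
    [0, [-0.01, 0, -0.12], 0],
    [0, [-0.01, 0, -0.15], 0],
    [0, [-0.01, 0, -0.15], 0],
    [0, [0, 0, -0.15], 0],
    [-1, [0, 0, 0], 0],
    [-1, [0, 0, 0], 0]
  ]
}}

```text
t: 7.72
tool_pos: [0.5444, 0.3414, 0.194]
tcp_rot: [0.029, 0.939, -0.343, -0.019]
force: [-0.2, -0.8, -1.7]
finger_gap: 0.373
```

```bash
python3 - <<'E'
from h import *
st()
b=snap("wrist","w5"); pts("wrist",["stand","lever_post","trigger_top"])
b=snap("side","s5"); pts("side",["lever_post","trigger_top"])
E
```

```text
{'t': 7.7167, 'tool_pos': [0.5444, 0.3414, 0.194], 'tcp_rot': [0.0288, 0.9388, -0.3427, -0.0192], 'force': [-0.2358, -0.7611, -1.6679], 'finger_gap': 0.3735, 'joints': [0.3836, 0.4273, 1.4237, -0.0173, 1.3577, 2.6587]}
wrist pinpoint stand 0.73 [5.976e-01 2.319e-01 4.000e-04]
wrist look_for stand 0.94 [0.5856 0.2584 0.0154]
wrist pinpoint lever_post 0.81 [0.5404 0.329  0.0787]
wrist look_for lever_post 0.97 [0.5838 0.2524 0.0553]
wrist pinpoint trigger_top 0.68 [0.6052 0.332  0.0535]
wrist look_for trigger_top 0.75 [0.5965 0.3209 0.0549]
side look_for lever_post 0.96 [0.5586 0.3041 0.0585]
side pinpoint trigger_top 0.74 [0.6075 0.3273 0.0607]
side look_for trigger_top 0.55 [0.598  0.3282 0.0481]
```

View pics/s5.png

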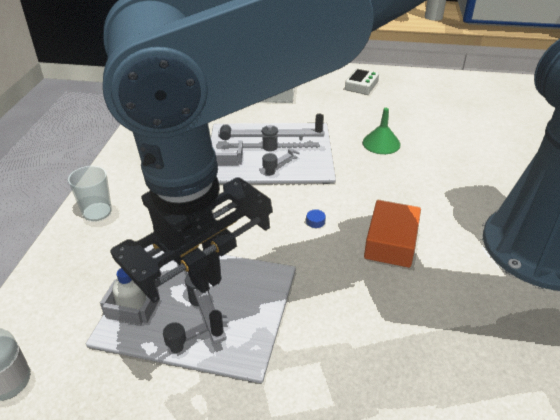

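{"api": "drive_tool", "payload": {
  "increments": [
    [-1, [0.12, -0.075, 0], 0],
    [-1, [0.12, -0.075, 0], 0],
    [-1, [0.02, -0.01, 0], 0],
    [-1, [0, 0, 0], 0],
    [-1, [0, 0, 0], 0]
  ]
}}

```text
t: 8.73
tool_pos: [0.6042, 0.332, 0.1876]
tcp_rot: [0.031, 0.939, -0.342, -0.022]
force: [0.7, 0.4, -0.1]
finger_gap: 0.009
```

{"api": "drive_tool", "payload": {
  "increments": [
    [-1, [0.01, -0.02, 0.17], 0],
    [-1, [0.01, -0.02, 0.17], 0],
    [-1, [0.01, -0.01, 0.1], 0],
    [-1, [0, 0, 0], 0]
  ]
}}

```text
t: 9.07
tool_pos: [0.6087, 0.3341, 0.1002]
tcp_rot: [0.029, 0.939, -0.341, -0.02]
force: [-0.6, 0.3, -0.4]
finger_gap: 0.004
```

```bash
python3 - <<'E'
from h import *
st()
b=snap("wrist","w6"); pts("wrist",["trigger_top","lever_post"])
E
```

```text
{'t': 9.0667, 'tool_pos': [0.6087, 0.3341, 0.1002], 'tcp_rot': [0.0286, 0.9393, -0.3414, -0.0197], 'force': [-0.6233, 0.3451, -0.3806], 'finger_gap': 0.0038, 'joints': [0.3397, 0.6352, 1.32, -0.0201, 1.2532, 2.6148]}
wrist pinpoint trigger_top 0.7 [0.6073 0.3339 0.0583]
wrist look_for trigger_top 0.92 [0.6078 0.3218 0.0508]
wrist look_for lever_post 0.88 [0.6122 0.2278 0.0637]
```

View pics/w6.png

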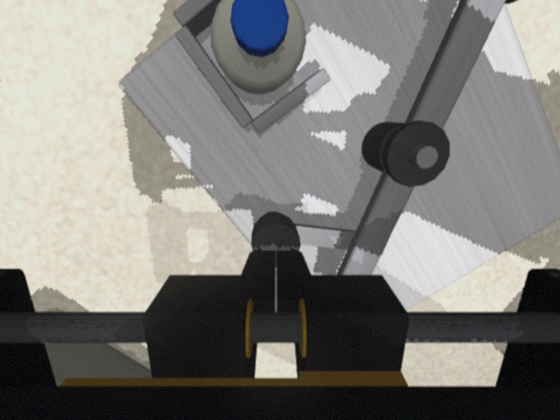

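{"api": "drive_tool", "payload": {
  "increments": [
    [-1, [0, 0, 0.1], 0],
    [-1, [0, 0, 0.04], 0],
    [-1, [0, 0, 0.03], 0]
  ]
}}

```text
t: 9.57
tool_pos: [0.6159, 0.3364, 0.0815]
tcp_rot: [0.021, 0.94, -0.341, -0.01]
force: [-0.2, 0.4, 0.2]
finger_gap: 0.005
```

{"api": "drive_tool", "payload": {
  "increments": [
    [-1, [-0.03, 0.04, 0.0], 0],
    [-1, [0, 0, 0.04], 0]
  ]
}}

```text
t: 9.73
tool_pos: [0.6071, 0.3344, 0.0759]
tcp_rot: [0.02, 0.94, -0.341, -0.009]
force: [0.4, -0.6, 0.9]
finger_gap: 0.005
```

Tip about at the pad top; press.

{"api": "drive_tool", "payload": {
  "increments": [
    [-1, [0, 0, 0.04], 0],
    [-1, [0, 0, 0.04], 0]
  ]
}}

```text
t: 9.9
tool_pos: [0.608, 0.3344, 0.0618]
tcp_rot: [0.018, 0.94, -0.341, -0.007]
force: [-3.5, -0.4, 3.9]
finger_gap: 0.003
```

{"api": "drive_tool", "payload": {
  "increments": [
    [-1, [0, 0, 0.005], 0]
  ]
}}

```text
t: 9.98
tool_pos: [0.6082, 0.3345, 0.0613]
tcp_rot: [0.019, 0.94, -0.341, -0.007]
force: [-5.7, -2.8, 9.1]
finger_gap: 0.007
```

{"api": "drive_tool", "payload": {
  "increments": [
    [-1, [0, 0, -0.12], 0],
    [-1, [0, 0, -0.2], 0],
    [-1, [0, 0, -0.2], 0],
    [-1, [0, 0, -0.2], 0],
    [-1, [0, 0, 0], 0]
  ]
}}

```text
t: 10.4
tool_pos: [0.6125, 0.3384, 0.2056]
tcp_rot: [0.02, 0.94, -0.342, -0.01]
force: [1.3, -0.4, 0.9]
finger_gap: 0.005
```

```bash
python3 - <<'E'
from h import *
st()
b=snap("side","s7"); pts("side",["lever_post"])
c=snap("wrist","w7"); pts("wrist",["lever_post","trigger_top"])
cv2.imwrite("pics/c7.png",cv2.resize(np.hstack([b,c]),(800,300))[:,:,::-1])
E
```

```text
{'t': 10.4, 'tool_pos': [0.6125, 0.3384, 0.2056], 'tcp_rot': [0.0204, 0.9396, -0.3415, -0.0095], 'force': [1.3057, -0.4203, 0.8563], 'finger_gap': 0.0049, 'joints': [0.3438, 0.5217, 1.2646, -0.0196, 1.396, 2.6157]}
side pinpoint lever_post 0.77 [0.4909 0.2397 0.0802]
side look_for lever_post 0.7 [0.5702 0.2367 0.0616]
wrist pinpoint lever_post 0.88 [0.4868 0.2449 0.0785]
wrist pinpoint lever_post 0.29 [ 5.966e-01  2.327e-01 -5.000e-04]
wrist look_for lever_post 0.68 [0.5922 0.3197 0.0437]
wrist look_for lever_post 0.59 [0.6099 0.2363 0.0572]
wrist pinpoint trigger_top 0.87 [0.6064 0.3335 0.0498]
wrist look_for trigger_top 0.75 [0.59   0.3198 0.0405]
```

View pics/c7.png

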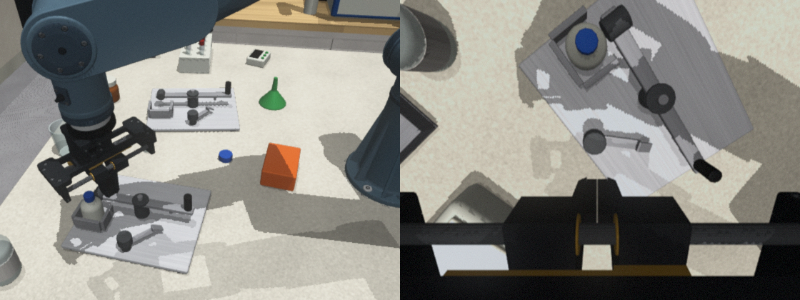

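The hammer rests against the upright bottle, the post is back at its rest position, and the spare lever looks untouched. The robot is clear of everything.

```bash
python3 -c "
from h import *
print(ticket.finish_job())"
```

```text
the job is handed in; nothing more can be done
None
```

The job is done and handed in at about 10.5 s of robot time. On the stand with the bottle, I pinched the lever post, swung it to the stop, backed off and let go. The catch held it: the post measured (0.540, 0.329), where about (0.541, 0.328) was expected. I then pressed the trigger pad about 11–12 mm with the closed fingertips, and the hammer flew home.

**Last checks:**
- **Lever:** the post is back at its rest position, measured at about (0.488, 0.242).
- **Bottle:** the pictures show the head against the bottle, which stands upright in its cradle.
- **Spare stand:** its lever was never touched and looks at rest. I only checked it by eye.
- **Robot:** the arm is about 13 cm above the trigger pad and touches nothing.

**What was not clean:**
- **Overshoot:** the swing ran on to about 1.1 rad, against the stop. The wrist force rose to about 47 N for a moment, below the 120 N limit. The fingertips may have rubbed the lever top then.
- **Tilt:** the tool drifted 2 to 4° from vertical, so I had to correct its sideways position before gripping and before pressing.

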